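# Bush the tool stand and stand the tapered tool holders in it

## Task

Press every bronze sleeve on the bench into a bore of the aluminium tool stand, head up, until its shoulder sits flush on the stand's top face. Only when all the sleeves are fully home, take both tapered tool holders out of the blue leaning rest and stand each upright in a sleeve, nut up, with its taper properly seated. Let go of everything at the end.

Things in the scene. Friction and masses are not known exactly. Their poses are not given: they have to be found in the camera images.
- stand: fixed aluminium tool stand, block 104 x 290 x 40 mm with three bores in a row along its y axis, 95 mm apart; origin at the centre of its underside, z up
- bore_1 (a point): centre of the mouth of bore 1 on the stand's top face, 40 mm above the bench; axes as the stand. Bore 51 mm dia., 32 mm deep. Three sprung balls 10 mm below the mouth grip the sleeve: one merely set in stops about 15 mm proud and must be pressed (8 to 20 N) until its shoulder rests on the face
- bore_2 (a point): centre of the mouth of bore 2 on the stand's top face, 40 mm above the bench; axes as the stand. Bore 51 mm dia., 32 mm deep. Three sprung balls 10 mm below the mouth grip the sleeve: one merely set in stops about 15 mm proud and must be pressed (8 to 20 N) until its shoulder rests on the face
- bore_3 (a point): centre of the mouth of bore 3 on the stand's top face, 40 mm above the bench; axes as the stand. Bore 51 mm dia., 32 mm deep. Three sprung balls 10 mm below the mouth grip the sleeve: one merely set in stops about 15 mm proud and must be pressed (8 to 20 N) until its shoulder rests on the face
- sleeve_1: bronze headed sleeve, 52 mm tall, 0.22 kg, stands on the bench at the start; 2 or 3 are present. Origin at its foot's centre, z up its axis. Body 48 mm dia. to z=26 mm (foot chamfered to 43 mm), shoulder flange 58 mm dia. z=26-32, head 47 mm dia. z=32-52 (grip here from above, fingertips above the flange). Tapered bore: 32 mm dia. at z=52 narrowing to 17 mm at z=4
- sleeve_1_shoulder (a point): centre of the underside of that sleeve's shoulder, 26 mm above its foot; lies on the bore's mouth point when the sleeve is fully home
- sleeve_1_mouth (a point): centre of that sleeve's top rim, 52 mm above its foot, where the taper bore is 32 mm in diameter
- sleeve_2: bronze headed sleeve, 52 mm tall, 0.22 kg, stands on the bench at the start; 2 or 3 are present. Origin at its foot's centre, z up its axis. Body 48 mm dia. to z=26 mm (foot chamfered to 43 mm), shoulder flange 58 mm dia. z=26-32, head 47 mm dia. z=32-52 (grip here from above, fingertips above the flange). Tapered bore: 32 mm dia. at z=52 narrowing to 17 mm at z=4
- sleeve_2_shoulder (a point): centre of the underside of that sleeve's shoulder, 26 mm above its foot; lies on the bore's mouth point when the sleeve is fully home
- sleeve_2_mouth (a point): centre of that sleeve's top rim, 52 mm above its foot, where the taper bore is 32 mm in diameter
- sleeve_3: bronze headed sleeve, 52 mm tall, 0.22 kg, stands on the bench at the start; 2 or 3 are present. Origin at its foot's centre, z up its axis. Body 48 mm dia. to z=26 mm (foot chamfered to 43 mm), shoulder flange 58 mm dia. z=26-32, head 47 mm dia. z=32-52 (grip here from above, fingertips above the flange). Tapered bore: 32 mm dia. at z=52 narrowing to 17 mm at z=4
- sleeve_3_shoulder (a point): centre of the underside of that sleeve's shoulder, 26 mm above its foot; lies on the bore's mouth point when the sleeve is fully home
- sleeve_3_mouth (a point): centre of that sleeve's top rim, 52 mm above its foot, where the taper bore is 32 mm in diameter
- holder_1: steel tool holder, 102 mm long, 0.22 kg. Origin at the small end of its shank, z along its axis to the nut. Taper 17 mm dia. at z=0 to 32 mm at z=48 mm (fits a sleeve's bore), flange 48 mm dia. z=52-60, nut 32 mm dia. z=60-102 (grip here). Starts in a pocket of the blue rest, axis 30 deg off vertical, nut end up and leaning to the robot's right; draw it out 55 mm along its axis
- holder_1_gauge (a point): point on that holder's axis at the large end of its taper, 48 mm from the small end; lies within 1 to 2 mm of the sleeve's mouth point when seated, the flange then stands 4 mm clear of the sleeve
- holder_2: steel tool holder, 102 mm long, 0.22 kg. Origin at the small end of its shank, z along its axis to the nut. Taper 17 mm dia. at z=0 to 32 mm at z=48 mm (fits a sleeve's bore), flange 48 mm dia. z=52-60, nut 32 mm dia. z=60-102 (grip here). Starts in a pocket of the blue rest, axis 30 deg off vertical, nut end up and leaning to the robot's right; draw it out 55 mm along its axis
- holder_2_gauge (a point): point on that holder's axis at the large end of its taper, 48 mm from the small end; lies within 1 to 2 mm of the sleeve's mouth point when seated, the flange then stands 4 mm clear of the sleeve
- rest: fixed leaning rest, base 120 x 200 mm, two blue square pockets 120 mm apart along its y axis, mouths 62 mm high, leaning 30 deg towards its -x side (to the robot's right); origin on the bench, z up
Things that resemble listed ones, but are neither listed nor needed, are in the scene too. Leave any pink look-alike of the holder_2 alone.

How it is judged:
By the outcome, as a careful person would: the job done as asked, in the order asked, and still so for the second after the job is handed in, with the robot touching nothing.
Of sleeve_1, sleeve_2, sleeve_3 only 2 to 3 are there at a start; the rules pass over those that are not, and their reading is None.
At some moment in a run one of sleeve_1, sleeve_2, sleeve_3 may be knocked a few centimetres aside while the robot is not near it.
It also fails if it takes over 208 s, if anything falls off the work surface, if the arm or the gripper's body presses on something with over 40 N, if the wrist force passes 120 N, or if a joint passes its speed limit or range.

## Robot

A 6-joint arm with a two-finger parallel gripper is mounted at the origin on a cart in front of the work surface, level with it; the furniture and walls round the work are solid. World frame = base frame: x ahead of the robot, y to its left, z up, the work surface at z = 0. Lengths are in m, angles in rad, forces in N, time in s.
With the tool pointing down it reaches from about 0.35 to 0.975 m from the base axis. Payload 7.1 kg.
Tool frame: the origin (TCP) lies midway between the tips of the shut fingers; the grasp point (between the pads) lies 19 mm behind it; z points along the fingers, y is the line along which they close (so a half turn about z gives the same grasp; the last joint's range is limited). The gripper opens to 88 mm and grips with 3 to 60 N. Pads are 20 mm wide; open, the fingers measure 115 mm over their backs; the gripper's body (75 mm by 178 mm) begins 61 mm behind the grasp point.
Start: joints at [1.257, 0.423, 1.63, -0, 1.089, -0.019], TCP at [0.182, 0.598, 0.223] pointing down, gripper open.
Joint ranges: [-3, 3], [-0.9, 2.11], [0.09, 2.58], [-1.31, 4.45], [0.11, 2.69], [-2.54, 2.54]. Speed limits (rad/s): [2.39, 2.39, 3.01, 3.14, 3.14, 3.14].

## Interface

Orientations are given as a unit quaternion [w, x, y, z].
In Python, from station import move_pose, movel, movej, command_gripper, wait, inverse_kinematics, read_camera, camera_info, MotionError, job_done, get_time, get_joint_pos, get_qvel, get_effort, get_tcp_pos, get_ee_rot, get_ft_force, get_ft_torque, get_grip_width, get_finger_force gives the robot as it stands. Calls block until the motion is done:
- move_pose(position, orientation): joint-space move of the TCP to a pose.
- movel(position, frame=None, v=0.15, until_force=None): straight line of the TCP; frame=None keeps the orientation; v is the mean speed in m/s. With until_force (N) it stops when the force on the tool has changed by that much, and returns True; else False.
- movej(angles): joint-space move.
- command_gripper(opening): opening from 0.0 (shut) to 1.0 (fully open); the grip force is fixed at half the most; returns when the fingers have stopped.
- wait(seconds).
- inverse_kinematics(position, orientation): joint angles nearest the present ones, or None.
- read_camera(name): name is "scene" or "top" or "wrist"; returns the picture (400x640x3 uint8, red, green, blue); there is no depth.
- camera_info(name): a dict with "intrinsics" (3x3 intrinsics, pixels), "dist" ([k1, k2, p1, p2, k3] as OpenCV has them; the pictures are not rectified), "T" (4x4, takes a point from camera to world coordinates); the wrist camera has in their place "tool_from_camera" (4x4, takes a point from camera to tool coordinates, whose origin is the TCP and whose axes are the flange's). Camera axes: x right, y up, looking along -z (the intrinsics and any distortion apply to the point x, -y, -z); pixel columns grow to the right and rows downward; lengths in m; the calibration is good to about 2 mm. A picture is of the moment at which its call begins: read the wrist's pose just before it. camera_info takes no time and is no camera call.
A pose or a line that the arm cannot do raises MotionError and nothing moves.
- job_done(): hands the job in; it is judged then, once.
Readings, each from a call of its own:
- get_time(): time.
- get_joint_pos(): joint angles.
- get_qvel(): joint speeds.
- get_effort(): joint torques, N m.
- get_tcp_pos(): TCP position.
- get_ee_rot(): TCP orientation.
- get_ft_force(): force on the tool from outside, world axes, zero at the start.
- get_ft_torque(): the same for the moment, N m.
- get_grip_width(): opening from 0.0 (shut) to 1.0 (fully open).
- get_finger_force(): force on a finger pad.
Only numpy, scipy, OpenCV 4.12 (cv2) and the standard library are available. Lean on these libraries where they do the work, as an engineer would, in place of code of your own. Each camera call takes 0.05 s, during which the arm holds its last target. There are 200 camera calls.

## Working session

There is one attempt and no reset: what is moved stays moved. The work goes in short steps, each a Python script; the robot and the scene stay as the last script left them, time stands still between calls to the robot, and variables do not carry over. Pictures are saved under pics/ and viewed, at most 14 in all, crops included, and the job is handed in when it is done.

```bash
ls; mkdir -p pics; python3 - <<'E'
from station import *
import cv2,numpy as np
for n in ("scene","top","wrist"):
    cv2.imwrite(f"pics/{n}0.png",read_camera(n)[:,:,::-1])
    print(n,camera_info(n))
print(get_time(),get_ee_rot(),get_tcp_pos())
E
```

```text
pics
scene {'intrinsics': array([[475.78728514,   0.        , 310.06706832],
       [  0.        , 475.78728514, 200.76629703],
       [  0.        ,   0.        ,   1.        ]]), 'dist': array([-0.08493865,  0.        ,  0.        ,  0.        ,  0.        ]), 'T': array([[-0.84450058,  0.35097675, -0.40451711, -0.06685396],
       [-0.53513974, -0.58274214,  0.61158569,  1.10084448],
       [-0.0210768 ,  0.73295765,  0.67994768,  1.06936389],
       [ 0.        ,  0.        ,  0.        ,  1.        ]])}
top {'intrinsics': array([[478.07764203,   0.        , 321.6344696 ],
       [  0.        , 478.07764203, 200.38479024],
       [  0.        ,   0.        ,   1.        ]]), 'dist': array([0.0286428, 0.       , 0.       , 0.       , 0.       ]), 'T': array([[-7.40493461e-03,  9.88614569e-01, -1.50287730e-01,
         2.95004958e-01],
       [-9.99970990e-01, -7.58908444e-03, -6.51814030e-04,
         2.05361724e-01],
       [-1.78493912e-03,  1.50278543e-01,  9.88642086e-01,
         1.59935403e+00],
       [ 0.00000000e+00,  0.00000000e+00,  0.00000000e+00,
         1.00000000e+00]])}
wrist {'intrinsics': array([[288.32674285,   0.        , 318.96688898],
       [  0.        , 288.32674285, 195.90287045],
       [  0.        ,   0.        ,   1.        ]]), 'dist': array([-0.02396108,  0.        ,  0.        ,  0.        ,  0.        ]), 'tool_from_camera': array([[-3.54203616e-04,  9.52499504e-01,  3.04539930e-01,
         8.35771063e-02],
       [ 9.99999925e-01,  2.89089388e-04,  2.58902309e-04,
        -3.14089396e-04],
       [ 1.58565059e-04,  3.04539999e-01, -9.52499535e-01,
        -1.62862168e-01],
       [ 0.00000000e+00,  0.00000000e+00,  0.00000000e+00,
         1.00000000e+00]])}
0.15 [-8.84187331e-05  1.46855209e-01  9.89157847e-01 -5.41981271e-04] [0.18144601 0.59767445 0.22211872]
```

View pics/top0.png

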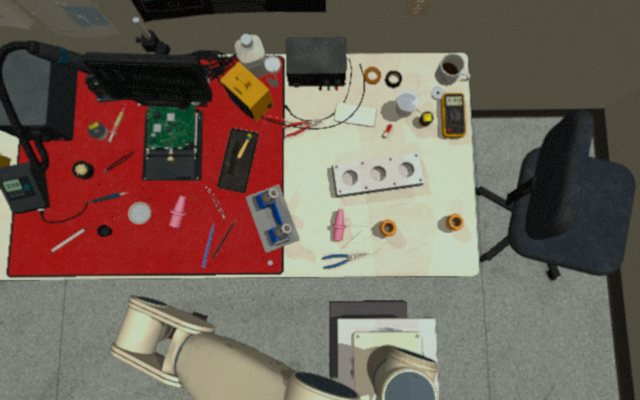

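View pics/scene0.png

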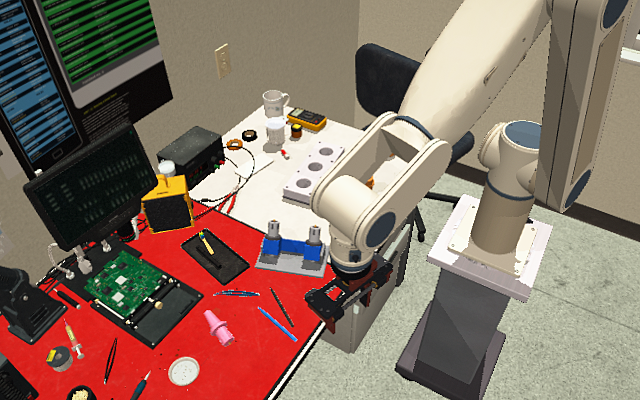

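The top view shows the stand around (378,174) with three bores. There are two bronze sleeves at (388,228) and (454,222), and the blue rest at (270,218) with two steel holders. Pink look-alikes lie at (177,210) and (339,226), and there is a flat ring at (373,75). I'll enlarge the area to confirm which is which.

```bash
cat > h.py <<'E'
from station import *
import cv2,numpy as np
from scipy.spatial.transform import Rotation as R
def pose_T():
    q=get_ee_rot(); T=np.eye(4); T[:3,:3]=R.from_quat(q,scalar_first=True).as_matrix(); T[:3,3]=get_tcp_pos(); return T
def cam(n):
    i=camera_info(n); T=i["T"] if n!="wrist" else pose_T()@i["tool_from_camera"]
    return i["intrinsics"],i["dist"],T
def cast(c,px,z):
    K,d,T=c; u=cv2.undistortPoints(np.float64(px).reshape(-1,1,2),K,d).reshape(-1,2)
    r=np.c_[u[:,0],-u[:,1],-np.ones(len(u))]@T[:3,:3].T; o=T[:3,3]
    return o+r*((z-o[2])/r[:,2])[:,None]
def proj(c,P):
    K,d,T=c; p=(np.atleast_2d(P)-T[:3,3])@T[:3,:3]; p=p*[1,-1,-1]
    return cv2.projectPoints(p,np.zeros(3),np.zeros(3),K,d)[0].reshape(-1,2)
def snap(n,name=None):
    c=cam(n); im=read_camera(n)[:,:,::-1].copy()
    if name: cv2.imwrite(f"pics/{name}.png",im)
    return c,im
def down(yaw):  # tool z down; tool y (closing) along world angle yaw
    y=np.array([np.cos(yaw),np.sin(yaw),0]); z=np.array([0,0,-1.]); return np.c_[np.cross(y,z),y,z]
def q(M): return R.from_matrix(M).as_quat(scalar_first=True)
E
python3 - <<'E'
from h import *
im=cv2.imread("pics/top0.png"); cr=im[150:270,230:480]
cv2.imwrite("pics/crop1.png",cv2.resize(cr,None,fx=3.2,fy=3.2,interpolation=cv2.INTER_CUBIC))
c=cam("top")
hsv=cv2.cvtColor(im,cv2.COLOR_BGR2HSV)
for nm,lo,hi in (("bronze",(5,120,90),(22,255,255)),("blue",(105,120,60),(125,255,255))):
    m=cv2.inRange(hsv,lo,hi); n,l,s,ce=cv2.connectedComponentsWithStats(m)
    for i in range(1,n):
        if s[i,4]>30: print(nm,ce[i].round(1),s[i],cast(c,ce[i],0.04).round(3))
# bores: dark blobs in the stand at z=.04
print(cast(c,[[349,177],[378,172.5],[406,169]],.04).round(3))
print(cast(c,[[331,165],[423,151],[426,189],[333,201]],.04).round(3))
E
```

```text
bronze [247.9  89. ] [ 219   60   55   62 1544] [[0.919 0.455 0.04 ]]
bronze [372.  75.] [364  67  17  17 143] [[0.965 0.031 0.04 ]]
bronze [450.1 118.3] [441  93  25  45 280] [[ 0.809 -0.229  0.04 ]]
bronze [119.7 117.4] [116 111   8  16  54] [[0.82  0.885 0.04 ]]
bronze [242.6 148.6] [237 139  13  20  89] [[0.71 0.47 0.04]]
bronze [453.7 222.2] [446 214  17  17 179] [[ 0.457 -0.225  0.04 ]]
bronze [386.9 228. ] [379 220  17  17 180] [[ 0.439 -0.006  0.04 ]]
blue [269.7 208.8] [256 193  27  32 233] [[0.505 0.378 0.04 ]]
blue [272.6 235.5] [268 227  13  16  90] [[0.418 0.367 0.04 ]]
[[ 0.61   0.115  0.04 ]
 [ 0.624  0.018  0.04 ]
 [ 0.636 -0.075  0.04 ]]
[[ 0.651  0.174  0.04 ]
 [ 0.697 -0.134  0.04 ]
 [ 0.567 -0.139  0.04 ]
 [ 0.53   0.169  0.04 ]]
```

View pics/crop1.png

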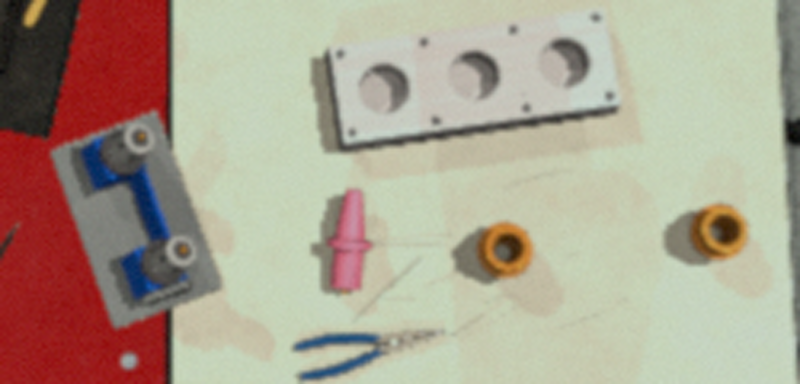

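The crop confirms two bronze sleeves, each with a bore and a flange: (387,228) and (454,222). The ring at (372,75) is flat, so it isn't a sleeve. The two grey holders in the blue rest at (269,217) are the real ones, and I'll leave the pink ones alone. Next is a closer wrist view.

```bash
python3 - <<'E'
from h import *
t=get_time()
move_pose([0.53,-0.03,0.24],q(down(-np.pi/2)))
print(get_time()-t,get_joint_pos(),get_tcp_pos())
c,im=snap("wrist","w1"); print(get_ft_force())
np.savez("w1.npz",K=c[0],d=c[1],T=c[2])
E
```

```text
2.5417 [-7.78347680e-02  2.64124157e-01  1.82187678e+00  1.28109777e-04
  1.05561299e+00  1.49161518e+00] [ 0.53009034 -0.02937222  0.23997219]
[-0.74663435 -0.389061   -0.49427319]
```

View pics/w1.png

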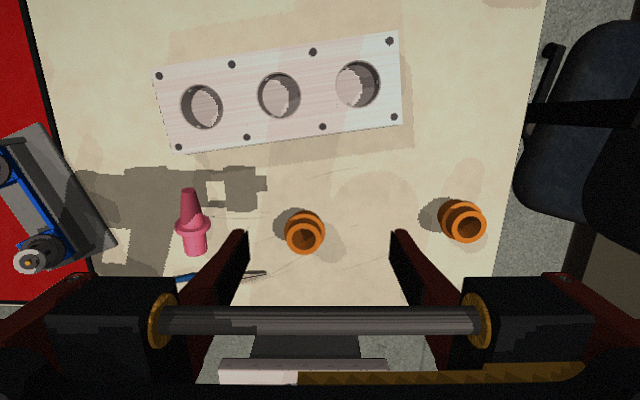

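The wrist view shows the stand with eight clear screw holes and bores near (201,107), (278,95) and (357,83). The sleeves are at (304,232) and (462,221). The pink look-alike is at (193,222) and the rest is at the left.

```bash
cat >> h.py <<'E'
def stand_fit(c,im):
    g=cv2.cvtColor(im,cv2.COLOR_BGR2GRAY); m=np.uint8(g<100)*255
    n,l,s,ce=cv2.connectedComponentsWithStats(m)
    P=[cast(c,ce[i],.04)[0] for i in range(1,n) if 15<s[i,4]<90 and max(s[i,2:4])<12 and min(s[i,2:4])>4]
    P=np.array([p for p in P if np.hypot(p[0]-.625,p[1]-.018)<.17]); return P
def bronze_px(im):
    hsv=cv2.cvtColor(im,cv2.COLOR_BGR2HSV); m=cv2.inRange(hsv,(5,120,40),(22,255,255))
    n,l,s,ce=cv2.connectedComponentsWithStats(m); out=[]
    return [(l==i,s[i],ce[i]) for i in range(1,n) if s[i,4]>400]
def sleeve_fit(c,im,blob,z0=0):
    """head-rim centre (z0+.052) from the dark taper mouth"""
    m,s,ce=blob; H=np.zeros(m.shape,np.uint8); k=cv2.findContours(np.uint8(m),0,2)[0]
    k=max(k,key=cv2.contourArea); cv2.drawContours(H,[cv2.convexHull(k)],-1,255,-1); H=cv2.erode(H,np.ones((5,5)))
    g=im.max(2); t,_=cv2.threshold(g[H>0].reshape(-1,1),0,255,cv2.THRESH_OTSU)
    d=np.uint8((g<t)&(H>0)); d=cv2.morphologyEx(d,2,np.ones((3,3))); n,l,ss,cc=cv2.connectedComponentsWithStats(d)
    i=1+np.argmax(ss[1:,4]); kk=max(cv2.findContours(np.uint8(l==i),0,2)[0],key=cv2.contourArea)
    e=cv2.fitEllipse(cv2.convexHull(kk)); return e,cast(c,e[0],z0+.052)[0]
E
python3 - <<'E'
from h import *
z=np.load("w1.npz"); c=(z["K"],z["d"],z["T"]); im=cv2.imread("pics/w1.png")
P=stand_fit(c,im); print(P.round(4)); print("mean",P.mean(0))
for b in bronze_px(im):
    if b[2][1]<260: print(b[1],b[2].round(1)); e,p=sleeve_fit(c,im,b); print(e,p.round(4), "hullcentre@.04",cast(c,b[2],.036)[0].round(4))
big=[]
cr=cv2.resize(im[190:270,270:500],None,fx=3.4,fy=3.4); cv2.imwrite("pics/cr2.png",cr)
E
```

```text
[[ 0.6843 -0.1095  0.04  ]
 [ 0.6724 -0.0222  0.04  ]
 [ 0.6596  0.0719  0.04  ]
 [ 0.6478  0.1588  0.04  ]
 [ 0.6008 -0.1208  0.04  ]
 [ 0.5888 -0.0338  0.04  ]
 [ 0.5762  0.0603  0.04  ]
 [ 0.5642  0.1475  0.04  ]]
mean [0.62426488 0.01902559 0.04      ]
[ 437  200   50   43 1633] [461.5 220.7]
((459.8262939453125, 220.33444213867188), (33.685218811035156, 43.58977508544922), 121.61292266845703) [ 0.4692 -0.2159  0.052 ] hullcentre@.04 [ 0.462  -0.2268  0.036 ]
[ 284  210   41   45 1390] [304.  232.3]
((303.4532165527344, 238.80226135253906), (21.023155212402344, 23.167741775512695), 91.8879165649414) [ 0.4426 -0.0092  0.052 ] hullcentre@.04 [ 0.4447 -0.0092  0.036 ]
```

```bash
cat >> h.py <<'E'
SC=np.array([.6243,.0190]); SA=np.array([-.1348,.9909])
BORE={"L":SC+.095*SA,"M":SC,"R":SC-.095*SA}
def top_bronze():
    c,im=snap("top"); hsv=cv2.cvtColor(im,cv2.COLOR_BGR2HSV); m=cv2.inRange(hsv,(5,120,90),(22,255,255))
    n,l,s,ce=cv2.connectedComponentsWithStats(m)
    return [cast(c,ce[i],.04)[0].round(4) for i in range(1,n) if 100<s[i,4]<260 and abs(s[i,2]-s[i,3])<7]
def press(xy,z=.0455,F=60):
    hit=movel([*xy,z],v=.03,until_force=F); p=get_tcp_pos(); print("press hit",hit,"z",p[2].round(4),"F",get_ft_force().round(1)); return p[2]
E
cat > pick.py <<'E'
from h import *
def run(xy,bore):
    A,B=q(down(-np.pi/2)),q(down(0))
    command_gripper(1.0)
    move_pose([*xy,.12],A); movel([*xy,.035],v=.1)
    command_gripper(0); print("w1",get_grip_width()); p=get_tcp_pos(); command_gripper(1.0)
    move_pose([*xy,.035],B)
    command_gripper(0); w=get_grip_width(); print("w2",w,w*.088,get_finger_force(),get_time())
    movel([*xy,.13],v=.15)
    print("F lifted",get_ft_force().round(2))
    b=BORE[bore]; move_pose([*b,.13],B); snap("wrist","ins_"+bore)
    movel([*b,.085],v=.1)
    print("hover F",get_ft_force().round(2))
    hit=movel([*b,.064],v=.03,until_force=6); print("set",hit,get_tcp_pos().round(4),get_ft_force().round(2),get_ft_torque().round(2))
E
python3 - <<'E'
from pick import *
print(top_bronze())
run([.442,-.0085],"L"); print(get_time())
E
```

```text
[array([0.9655, 0.031 , 0.04  ]), array([ 0.4392, -0.0064,  0.04  ])]
w1 0.5242231698657469
w2 0.5310748999036996 0.046734591191525565 30.000005811452866 8.3083
F lifted [-0.52 -0.48 -2.1 ]
hover F [ 0.06  0.2  -2.37]
set False [0.6111 0.1132 0.0638] [-0.83  0.77 -1.84] [ 0.12  0.37 -0.  ]
11.4333
```

```bash
python3 - <<'E'
from h import *
print(top_bronze())
press(BORE["L"]); w=get_grip_width(); print(w)
c,im=snap("wrist","pr1")
E
```

```text
[array([0.9654, 0.0306, 0.04  ]), array([ 0.4567, -0.2245,  0.04  ])]
press hit False z 0.0485 F [-12.   -0.7  30.6]
0.5252097437907604
```

View pics/pr1.png

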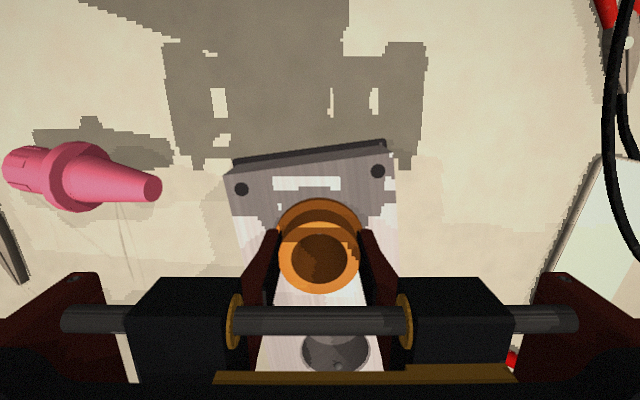

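The sleeve stopped at tip z = 0.0485 m, where the shoulder-home height is 0.049, under 30 N. It looks fully home. Next sleeve.

```bash
python3 - <<'E'
from pick import *
b=BORE["L"]
command_gripper(1.0); movel([*b,.13],v=.2)
s=[p for p in top_bronze() if p[0]<.56]; print(s)
s=min(s,key=lambda p:np.hypot(p[0]-.457,p[1]+.2245))[:2]
d=s-np.array([.457,-.2245])
run(np.array([.460,-.2265])+d,"R"); press(BORE["R"]); print(get_time())
E
```

```text
[array([ 0.4564, -0.2248,  0.04  ])]
w1 0.5228624968452225
w2 0.5219085068486955 0.045927948602685204 29.999939101981 19.9833
F lifted [-0.18  0.17 -2.45]
hover F [ 0.18 -0.47 -2.5 ]
set False [ 0.6368 -0.0748  0.0639] [-1.3   2.95 -2.2 ] [0.5  0.25 0.01]
press hit False z 0.0485 F [-11.8   2.   30.2]
23.9583
```

```bash
python3 - <<'E'
from h import *
b=BORE["R"]
command_gripper(1.0); movel([*b,.16],v=.2)
s,im=snap("top","top1"); print(top_bronze())
move_pose([.45,.30,.26],q(down(-np.pi/2)))
c,im=snap("wrist","w2"); np.savez("w2.npz",K=c[0],d=c[1],T=c[2]); print(get_joint_pos().round(2))
E
```

```text
[array([0.9653, 0.0309, 0.04  ]), array([ 0.8663, -0.228 ,  0.04  ]), array([ 0.6375, -0.0664,  0.04  ]), array([0.6099, 0.1128, 0.04  ])]
[ 0.57  0.26  1.78 -0.    1.1   2.14]
```

View pics/w2.png

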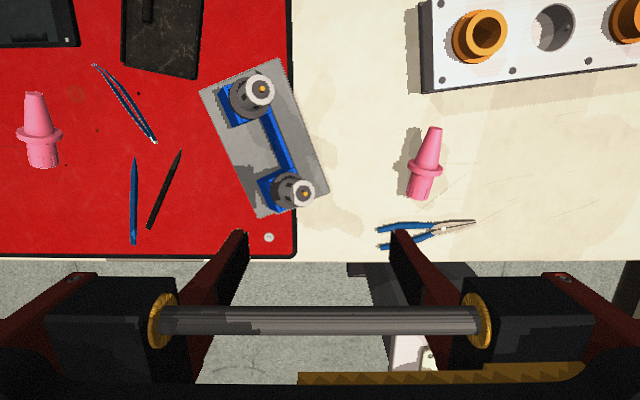

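The wrist view shows the rest plate with corners near (200,93), (281,58), (330,193) and (256,217). The nut faces with yellow centres are at (262,89) and (302,194). Both sleeves in the stand look seated. I'll triangulate the nut centres from a second view.

```bash
cat >> h.py <<'E'
def tri(c1,p1,c2,p2):
    A=[];b=[]
    for c,p in((c1,p1),(c2,p2)):
        o=c[2][:3,3]; r=cast(c,p,0.)[0]-o; r/=np.linalg.norm(r); M=np.eye(3)-np.outer(r,r); A.append(M); b.append(M@o)
    A=np.vstack(A); b=np.hstack(b); x,res,_,_=np.linalg.lstsq(A,b,rcond=None); return x,np.sqrt(res)
def yellow(im):
    hsv=cv2.cvtColor(im,cv2.COLOR_BGR2HSV); m=cv2.inRange(hsv,(15,80,80),(35,255,255)); n,l,s,ce=cv2.connectedComponentsWithStats(m)
    return [(ce[i].round(1),s[i,4]) for i in range(1,n) if 3<s[i,4]<60 and ce[i][1]<270]
E
python3 - <<'E'
from h import *
move_pose([.43,.40,.24],q(down(-np.pi/2)))
c,im=snap("wrist","w3"); np.savez("w3.npz",K=c[0],d=c[1],T=c[2])
z=np.load("w2.npz"); c2=(z["K"],z["d"],z["T"]); im2=cv2.imread("pics/w2.png")
print(yellow(im2)); print(yellow(im))
cc=cast(c2,[[200,93],[281,58],[330,193],[256,217]],.01); print(cc.round(3))
for P in ([.5,.37,.1],[.4,.35,.1]): print(proj(c,P),proj(c2,P))
E
```

```text
[(array([632.6,  40. ]), np.int32(29)), (array([622.8,  40.3]), np.int32(6)), (array([261.5,  88.3]), np.int32(33)), (array([304.5, 193.1]), np.int32(29))]
[(array([363.2,  64. ]), np.int32(46)), (array([398.8, 180.4]), np.int32(36))]
[[0.55  0.46  0.01 ]
 [0.593 0.349 0.01 ]
 [0.408 0.283 0.01 ]
 [0.369 0.396 0.01 ]]
[[348.15992015 118.80404025]] [[254.79474398 137.12427405]]
[[363.23197091 211.11312765]] [[276.86941075 221.08226651]]
```

View pics/w3.png

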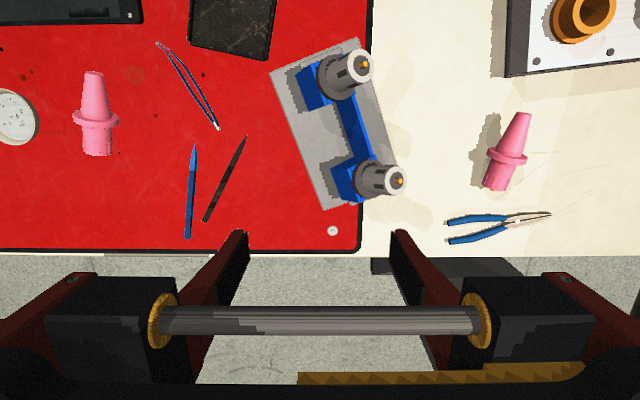

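```bash
python3 - <<'E'
from h import *
L=[]
for n in("w2","w3"):
    z=np.load(n+".npz"); L.append((z["K"],z["d"],z["T"]))
c2,c3=L
A,ra=tri(c2,[261.5,88.3],c3,[363.2,64.]); B,rb=tri(c2,[304.5,193.1],c3,[398.8,180.4])
print(A.round(4),ra,B.round(4),rb,np.linalg.norm(A-B))
y=(A-B)[:2]; y/=np.linalg.norm(y); lean=np.array([y[1],-y[0]]); print("y",y,"lean",lean)
cc=cast(c3,[[271,72],[357,38],[403,190],[330,210]],.005); print(cc.round(3))
a=np.r_[.5*lean,.866]; M=np.c_[np.cross(-a,np.r_[-.866*lean,.5]),np.zeros(3),-a]
u=np.r_[-.866*lean,.5]; Rm=np.c_[u,np.cross(-a,u),-a]; print(np.linalg.det(Rm))
for P in(A,B):
    # base plane check: flange z=52 => height
    print("flange pt height",(P-.05*a).round(4))
    for k in(.038,-.03,-.08): print(inverse_kinematics(P-a*k,q(Rm)))
np.savez("hold.npz",A=A,B=B,a=a,Rm=Rm)
E
```

```text
[0.5504 0.3581 0.108 ] [3.36385191e-05] [0.4379 0.3156 0.1087] [0.00015455] 0.12028915816828084
y [0.93538776 0.35362371] lean [ 0.35362371 -0.93538776]
[[0.554 0.461 0.005]
 [0.593 0.352 0.005]
 [0.397 0.278 0.005]
 [0.366 0.383 0.005]]
0.9999120019359999
flange pt height [0.5416 0.3815 0.0647]
[ 0.34998383  0.69311017  1.67925268  0.68942005  0.9043415  -0.48454738]
[ 0.29703324  0.60838657  1.66437454  0.63160663  1.00672527 -0.44717122]
[ 0.25827891  0.55243136  1.64249973  0.59626363  1.08793658 -0.42424782]
flange pt height [0.429  0.339  0.0654]
[ 0.34733888  0.57386631  1.95518038  0.78168373  0.78906237 -0.62653877]
[ 0.28220035  0.46888186  1.93829483  0.68529809  0.90681947 -0.55809188]
[ 0.23463879  0.39954125  1.91377694  0.62962506  1.00158377 -0.5203247 ]
```

```bash
cat > hold.py <<'E'
from h import *
z=np.load("hold.npz"); a=z["a"]; Q=q(z["Rm"])
def grab(N):
    command_gripper(1.0)
    move_pose(N+a*.06,Q); movel(N-a*.037,v=.1)
    f0=get_ft_force(); command_gripper(0); w=get_grip_width(); print("w",w,w*88,"F",f0.round(1),get_ft_force().round(1))
    movel(N+a*.045,v=.08); print("F out",get_ft_force().round(2))
def place(b,yaw=0):
    p=get_tcp_pos(); p[2]=max(p[2]+.03,.2)
    move_pose([*b,.19],q(down(yaw)))
    snap("wrist","pl%d"%int(1000*abs(b[1])))
    movel([*b,.115],v=.12); print("F",get_ft_force().round(2))
    hit=movel([*b,.075],v=.03,until_force=12); print("seat",hit,get_tcp_pos().round(4),get_ft_force().round(2),get_time())
E
python3 - <<'E'
from hold import *
grab(z["A"]); w=get_grip_width()
place(BORE["L"])
E
```

```text
w 0.35834478255023494 31.534340864420674 F [ 0.3 -0.1 -0.6] [-0.5 -1.   0.6]
F out [ 0.44  0.08 -3.13]
F [ 1.1  -0.38 -3.23]
seat True [0.6115 0.1126 0.0865] [ 0.06 -0.63  5.06] 36.5167
```

View pics/pl113.png

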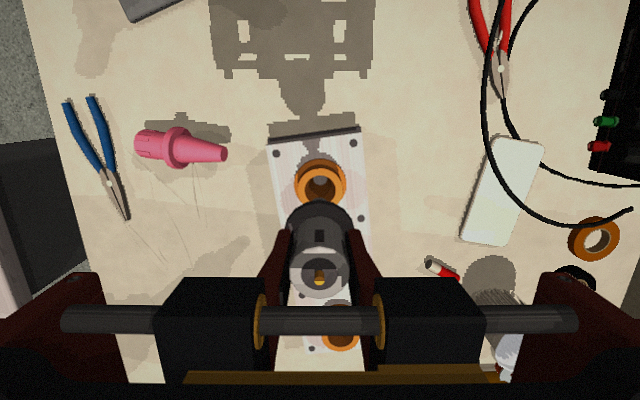

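The holder is held upright, nut up, over the sleeve, and it seated at the expected force. I'll release it and probe the nut top with shut fingers. A seated holder should read z ≈ 0.120.

```bash
cat >> hold.py <<'E'
def probe(b,F=15):
    command_gripper(1.0); print("rel",get_ft_force().round(1)); movel([*b,.16],v=.2); command_gripper(0)
    hit=movel([*b,.112],v=.025,until_force=F); print("probe",hit,get_tcp_pos().round(4),get_ft_force().round(1)); movel([*b,.2],v=.2); command_gripper(1.0); print(get_time())
E
python3 - <<'E'
from hold import *
probe(BORE["L"])
grab(z["B"]); place(BORE["R"]); probe(BORE["R"])
move_pose([.53,.02,.26],q(down(-np.pi/2)))
c,im=snap("wrist","end"); np.savez("end.npz",K=c[0],d=c[1],T=c[2]); cv2.imwrite("pics/endc.png",cv2.resize(im[0:240,120:440],None,fx=2.4,fy=2.4,interpolation=cv2.INTER_CUBIC))
E
```

```text
rel [-0.7 -0.2  0.7]
probe True [0.6116 0.1131 0.1202] [-1.2 -0.6  7.1]
42.7333
w 0.35533120729919343 31.269146242329022 F [-0.6 -0.6 -0.4] [-0.6 -0.2  0.2]
F out [ 0.24 -0.24 -1.89]
F [-0.03  0.41 -1.73]
seat True [ 0.6371 -0.076   0.0871] [-0.31 -1.36  4.48] 50.325
rel [ 0.2 -0.3  0.3]
probe True [ 0.6372 -0.0752  0.1201] [-1.4 -0.1  7.3]
56.5333
```

View pics/endc.png

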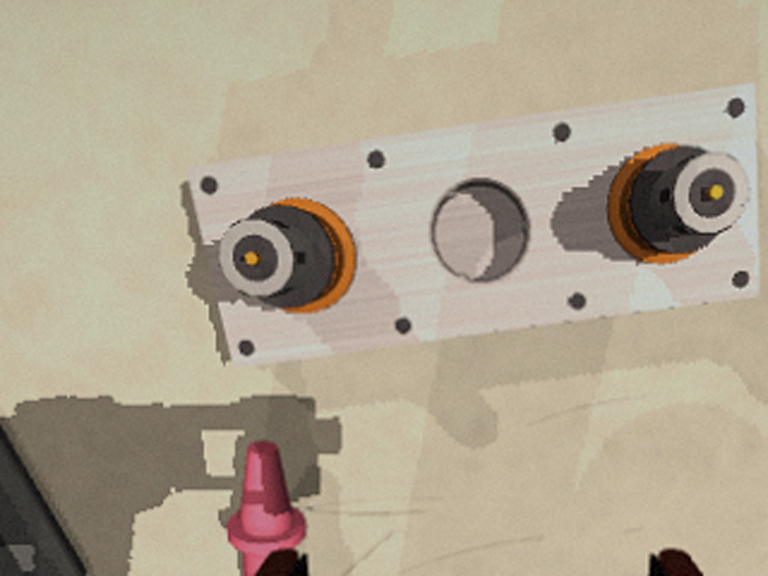

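```bash
python3 - <<'E'
from h import *
z=np.load("end.npz"); c=(z["K"],z["d"],z["T"])
print(cast(c,[[224.6,107.9],[418.3,80.]],.123).round(4),BORE, get_ft_force().round(1),get_grip_width())
c,im=snap("scene","scene_end"); cv2.imwrite("pics/sc.png",cv2.resize(im[80:260,220:420],None,fx=3,fy=3,interpolation=cv2.INTER_CUBIC))
E
```

```text
[[ 0.6113  0.1137  0.123 ]
 [ 0.6375 -0.0773  0.123 ]] {'L': array([0.611494 , 0.1131355]), 'M': array([0.6243, 0.019 ]), 'R': array([ 0.637106 , -0.0751355])} [ 0.3 -0.2 -0. ] 0.9994013338145937
```

View pics/sc.png

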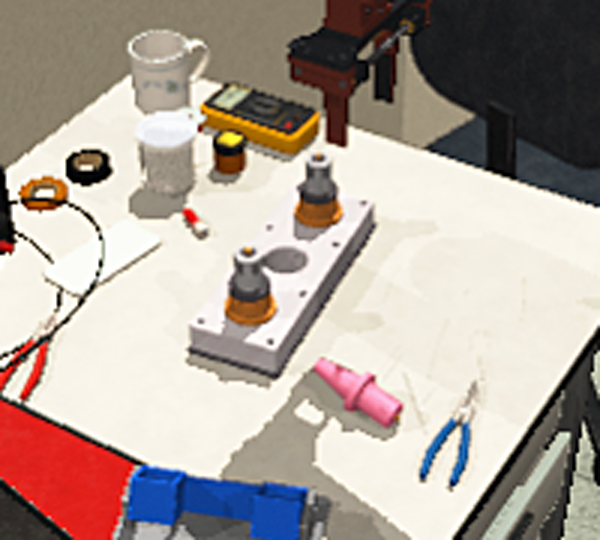

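Both sleeves are flush in the stand, both holders stand upright and seated, and the rest is empty. No third sleeve is on the bench, since the orange ring is a flat roll. Handing the job in.

```bash
python3 -c "
from station import *
print(job_done(),get_time())"
```

```text
the job is handed in; nothing more can be done
the job is handed in; nothing more can be done
```

I handed the job in: both bronze sleeves on the bench are pressed flush into the stand, and both holders stand upright and seated in them, nut up, with the gripper open and clear (about 57 s of the 208 s used at the last reading).

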